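# Top up the sprung spool magazine

## Task

The sprung spool magazine on the desk holds one red thread spool: top it up with the cream one from the desk. Pull the orange follower handle back, by feel and without forcing it, until the catch behind it clicks in and holds it; stand the cream spool in the track in the gap behind the red one; then press the green button so that the follower closes up and pins the cream spool against the red one. Leave the brown spool, the glue pot and the eraser where they are.

Things in the scene. Friction and masses are not known exactly. Their poses are not given: they have to be found in the camera images.
- magazine: the fixed spool magazine: track 230 mm long on a 60 mm wide wooden base. Origin on the desk under the track's centre line; x runs along the track in the feed direction, z up. Track floor 12 mm above the desk; 39 mm wide inside. The aluminium side walls are 22 mm high (from the desk), with flared lips up to 26 mm over x = -27 to +85 mm. An end stop 46 mm high has its inner face at x = +85 mm.
- follower_grip (a point): grip point of the follower's upright orange handle fin, 60 mm above the desk on the centre line; fin 28 mm along the track, 14 mm across it, from 32 to 78 mm above the desk (pinch it across the track, the sides are free). It moves with the follower, whose black face that pushes the spools lies 26 mm in front (magazine +x) of this point and reaches 51 mm above the desk.
- follower (a joint): slide of the follower along the track (m): about 0 at the start, resting on the red spool; grows as it is pulled back (magazine -x); about 0.032 when closed on two spools. A spring pushes it forward with 5 N at 0, 8 N at 0.06. The catch clicks in somewhere between 0.049 and 0.059: its tooth is adjustable and stands elsewhere each time. Let go there, it slips forward some 2 mm and stays.
- catch_cover (a point): middle of the flat aluminium cover, 38 mm above the desk, that hides the catch tooth (magazine x = -58 to -101 mm). In the pull, the follower's striker first rides up the tooth's ramp (up to 7 N more), clicks behind it, and about 2.5 mm farther a rubber buffer on the tooth stops it: that rise in force is the sign to let go. Never press on the buffer with more than 25 N.
- button_top (a point): middle of the top of the catch's round green push button (22 mm across), 42 mm above the desk, on the centre line at x = -116 mm of the magazine; pressed straight down. There it is clear all round, the cover ends 15 mm from its middle.
- catch (a joint): travel of the catch bar with the green button (m), 0 up, 0.009 fully pressed; pressed 6 to 8 mm it frees the follower, let up it springs back. Takes about 3 N at first and 6 N fully down, and up to 2 N more while it holds the follower.
- spool_cream_mid (a point): centre (half-way up) of the cream thread spool with white flanges, 35 mm across, 44 mm high, about 30 g, upright on the desk; point z along its axis. Hold it by its upper half, fingertips 18 mm or more above its foot, so that they clear the track walls when its foot is on the track floor.
- spool_red_mid (a point): centre of the red spool with wooden flanges, same size, standing in the track against the end stop; point z along its axis; centre about 67 mm along the magazine's x
- spool_brown_mid (a point): centre of the dark brown spool, same size, standing on the desk; to be left alone
- glue_pot: glue pot with a blue lid, 47 mm across, 70 mm high, beyond the magazine; to be left alone
- eraser: white eraser, 18x62x13 mm, lying on the desk; to be left alone
Things that resemble listed ones, but are neither listed nor needed, are in the scene too. What is meant by the part that bears spool_cream_mid is not purple, turquoise or yellow, and is the smaller of those in its own colour.

How it is judged (in metres and radians):
On the way, in this order (a step that is already met when the one before it is completed fails the run):
1. the follower is pulled back and held by its catch, the gripper off it (value of joint follower above 0.046 m and contact force between each of the arm, the fingers and follower below 0.1 N), for 0.3 s.
2. the cream spool stands on the track floor behind the red one, let go, the follower still held back (value of joint follower above 0.046 m and contact force between the fingers and spool_cream below 0.1 N and z of spool_cream_mid in the frame of magazine between 0.028 and 0.037 m and y of spool_cream_mid in the frame of magazine between -0.004 and 0.004 m and angle between spool_cream_mid's own z axis and vertical below 0.12 rad and x of spool_cream_mid in the frame of magazine between 0 and 0.0345 m), for 0.2 s.
At the end, for the whole second after the job is handed in: Both spools upright (0.08 rad) on the track floor and released, red at the end stop (within 3 mm), cream touching it (centres within 38 mm), 4 mm from the centre line at most; follower closed on cream (0.028 to 0.0365) pressing over 1 N; button up; at rest (value of joint follower between 0.028 and 0.0365 m and contact force between follower and spool_cream above 1 N and horizontal distance between spool_cream_mid and spool_red_mid below 0.038 m and z of spool_cream_mid in the frame of magazine between 0.032 and 0.036 m and y of spool_cream_mid in the frame of magazine between -0.004 and 0.004 m and angle between each of spool_cream_mid, spool_red_mid's own z axis and vertical below 0.08 rad and x of spool_red_mid in the frame of magazine above 0.064 m and value of joint catch below 0.002 m and linear speed of spool_cream below 0.01 m/s).
It fails at once if the follower is forced against its catch or buffer with more than 25 N (contact force between follower and catch above 25 N).
It fails at once if the brown spool is moved more than 20 mm (distance of spool_brown_mid from where it was at the start of the episode above 0.02 m).
It fails at once if the glue pot is moved more than 20 mm (distance of glue_pot from where it was at the start of the episode above 0.02 m).
It fails at once if the eraser is moved more than 20 mm (distance of eraser from where it was at the start of the episode above 0.02 m).
It also fails if it takes over 62 s, if anything falls off the work surface, if the arm or the gripper's body presses on something with over 40 N, if the wrist force passes 120 N, or if a joint passes its speed limit or range.

## Robot

A 6-joint arm with a two-finger parallel gripper is mounted at the origin on a cart in front of the work surface, level with it; the furniture and walls round the work are solid. World frame = base frame: x ahead of the robot, y to its left, z up, the work surface at z = 0. Lengths are in mm, angles in rad, forces in N, time in s.
With the tool pointing down it reaches from about 275 to 750 mm from the base axis. Payload 10.2 kg.
Tool frame: the origin (TCP) lies at the very end of the fingers, on their centre line; the grasp point (between the pads) lies 19 mm behind it; z points along the fingers, y is the line along which they close (so a half turn about z gives the same grasp; the last joint's range is limited). The gripper opens to 85 mm and grips with 20 to 120 N. Pads are 22 mm wide; open, the fingers measure 114 mm over their backs; the gripper's body (76 mm by 85 mm) begins 54 mm behind the grasp point. The pads swing forward as they close: fully open they stand 13 mm farther back than shut.
Start: joints at [-1.388, 0.313, 1.498, -0, 1.331, -0.223], TCP at [207.234, -482.375, 231.294] pointing down, gripper open.
Joint ranges: [-2.94, 2.94], [-0.97, 2.17], [0.19, 2.56], [-1.23, 4.37], [0.02, 3.11], [-2.88, 2.88]. Speed limits (rad/s): [2.39, 2.39, 3.01, 3.14, 3.14, 3.14].

## Interface

Orientations are given as a unit quaternion [w, x, y, z].
In Python, from rig import telemetry, optics, ctrl gives the robot as it stands.
- The arm moves only by the tool servo_tool, never from a script. Its argument "deltas" is a list of rows, each a list of 3 entries, a list of its own where there are three numbers: the shift along the tool's x, y, z in units of 20 cm (1.0 is 20 cm), then the turn, a rotation vector about the tool's x, y, z in units of 90 degrees (1.0 is 90 degrees), then the opening, from 0 (shut) to 1 (fully open). A call has 1 to 8 rows; each row shifts and turns the commanded pose from where the row before left it, along the tool's axes as they then stand; what a row does not reach is not made up. A row lasts 1/10 s, in which the tool goes at most 50 mm and 8.59 degrees, less where a joint would pass 70% of its speed; a pose out of reach is approached as far as the arm can. A call with a number of a shift or a turn outside -1 to 1 is refused whole. A call with a gripper value outside its range is refused whole. The fingers move at their own pace and stop on an object; "squeeze" is the grip in N (left out, the last holds). Time passes only in rows, so rows that do not move let the fingers close. It gives the time, the measured TCP pose, the force, the opening and the grip force at its end, in the units of the state.
- telemetry.sense(): the state, without advancing time (a new reading comes with each control period).
- optics.capture(name): name is "scene" or "top" or "wrist"; returns the picture (384x512x3 uint8, blue, green, red); there is no depth.
- optics.camera_model(name): a dict with "vfov" (degrees; the focal length in pixels is half the picture's height over the tangent of half this angle, whatever the lens; pixels are square), "cx", "cy" (the principal point, pixels), "dist" ([k1, k2, p1, p2, k3] as OpenCV has them; the pictures are not rectified), "R" (3x3) and "t" (3): a world point X has camera coordinates R X + t; the wrist camera has in their place "mount" (4x4, takes a point from camera to tool coordinates, whose origin is the TCP and whose axes are the flange's). Camera axes: x right, y down, z forward; pixel columns grow to the right and rows downward; lengths in mm; the calibration is good to about 2 mm. A picture is of the moment at which its call begins: read the wrist's pose just before it. camera_model takes no time and is no camera call.
- ctrl.finish_job(): hands the job in; it is judged then, once.
The state is a dict: "time_s": time; "joints": joint angles; "dq": joint speeds; "tau": joint torques, N m; "eef_pos": TCP position; "ee_rot": TCP orientation; "force": force on the tool from outside, world axes, zero at the start; "wrist_torque": the same for the moment, N m; "grip_width": opening from 0.0 (shut) to 1.0 (fully open); "grip_force": force on a finger pad.
Only numpy, scipy, OpenCV 4.12 (cv2) and the standard library are available. Lean on these libraries where they do the work, as an engineer would, in place of code of your own. Each camera call takes 0.05 s, during which the arm holds its last target. There are 200 camera calls.

## Working session

There is one attempt and no reset: what is moved stays moved. The work goes in short steps, Python scripts to look and compute and a tool call to move; the robot and the scene stay as the last step left them, time stands still between calls to the robot, and variables do not carry over. Pictures are saved under pics/ and viewed, at most 10 in all, crops included, and the job is handed in when it is done.

Besides the shell and the picture viewer there is one more tool, called as name(argument=value, ...), one argument or row to a line, values as JSON. servo_tool: Moves the arm, as the interface text tells. Its arguments: {"type":"object","properties":{"deltas":{"type":"array"},"squeeze":{"type":"number"}},"required":["deltas"]}

```bash
mkdir -p pics; ls; python3 - <<'E'
from rig import telemetry, optics, ctrl
import cv2,numpy as np
s=telemetry.sense(); print(s)
for n in ("scene","top"):
    cv2.imwrite(f"pics/{n}0.png",optics.capture(n)); 
for n in ("scene","top","wrist"): print(n,optics.camera_model(n))
E
```

```text
pics
{'time_s': 0.0, 'joints': array([-1.38842644e+00,  3.13431416e-01,  1.49845816e+00,  4.73002385e-06,
        1.33105132e+00, -2.23412621e-01]), 'dq': array([-0.00181592, -0.00044178,  0.00136208, -0.00092307,  0.00162875,
       -0.00054177]), 'tau': array([ 1.03205981e-03, -4.12263787e+01, -2.59748447e+01, -1.58124249e-05,
        4.16958559e-03, -8.05302022e-06]), 'eef_pos': array([ 207.16950283, -482.09332589,  230.73666915]), 'ee_rot': array([-6.73933814e-04,  9.79487970e-01,  2.01501519e-01,  1.61294598e-05]), 'force': array([-0.10737452,  1.0411513 , -0.50234583]), 'wrist_torque': array([ 0.02157126, -0.02668284, -0.0069197 ]), 'grip_force': 0.0, 'grip_width': 1.001178890892493}
scene {'vfov': 51.58497183874055, 'cx': 255.01950494542945, 'cy': 192.20415809062084, 'dist': array([-0.03200211,  0.        ,  0.        ,  0.        ,  0.        ]), 'R': array([[ 0.82855175,  0.55989478, -0.004454  ],
       [ 0.48579734, -0.72280951, -0.49147467],
       [-0.2783935 ,  0.40504846, -0.87088048]]), 't': array([-442.2018632 , -182.25466111, 1176.48530329])}
top {'vfov': 49.1656583
[... 163 characters left out ...]
82, -0.9996927 ,  0.01064422],
       [-0.99778054,  0.02167461, -0.06296186],
       [ 0.06271181, -0.01203017, -0.99795917]]), 't': array([  41.84171098,  531.86586109, 1181.70658454])}
wrist {'vfov': 58.84565979021829, 'cx': 260.6670759104566, 'cy': 191.04846934974202, 'dist': array([-0.0716211,  0.       ,  0.       ,  0.       ,  0.       ]), 'mount': array([[ 6.68717243e-04, -9.65412867e-01, -2.60725044e-01,
         6.62347433e+01],
       [ 9.99998578e-01,  2.41895971e-04,  1.66914080e-03,
         2.79961500e-01],
       [-1.54834167e-03, -2.60725789e-01,  9.65411656e-01,
        -1.42867467e+02],
       [ 0.00000000e+00,  0.00000000e+00,  0.00000000e+00,
         1.00000000e+00]])}
```

View pics/scene0.png

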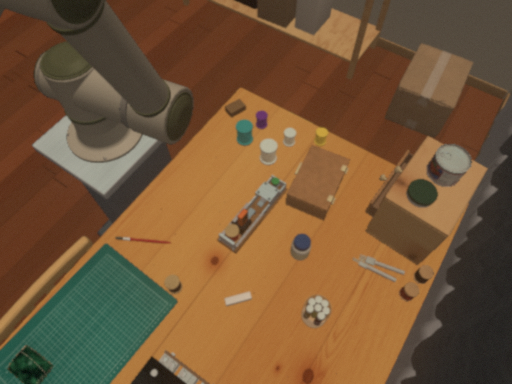

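View pics/top0.png

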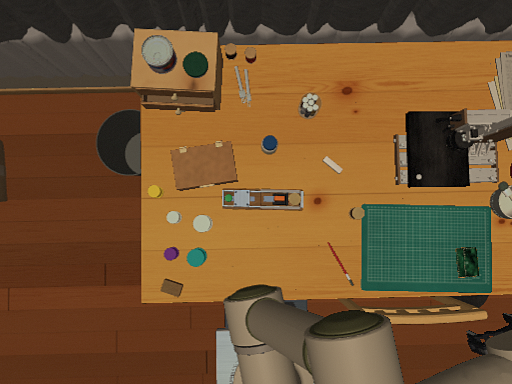

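Candidates for the cream spool, as top pixel / scene pixel:
- small white-topped: (173,217) / (290,136)
- large white: (202,224) / (268,150)
- yellow: (154,191) / (321,134)
- purple: (171,254) / (262,119)
- turquoise: (197,257) / (244,132)

I choose the small white one. The magazine runs from its green button at about (228,199) to the red spool at (293,199) in the top view. I'll check both in a close crop.

```bash
cat > h.py <<'E'
from rig import telemetry, optics, ctrl
import cv2,numpy as np
from scipy.spatial.transform import Rotation as Ro
def f(m): return 192/np.tan(np.radians(m['vfov']/2))
def cam(n,s=None):
    m=optics.camera_model(n); K=np.array([[f(m),0,m['cx']],[0,f(m),m['cy']],[0,0,1.]])
    if n=='wrist':
        q=s['ee_rot']; R=Ro.from_quat([q[1],q[2],q[3],q[0]]).as_matrix()
        M=m['mount']; Rc=R@M[:3,:3]; c=R@M[:3,3]+s['eef_pos']
    else: Rc=m['R'].T; c=-Rc@m['t']
    return K,m['dist'],Rc,c
def ray(C,uv,z):
    K,d,Rc,c=C
    p=cv2.undistortPoints(np.array(uv,float).reshape(-1,1,2),K,d).reshape(-1,2)
    v=np.c_[p,np.ones(len(p))]@Rc.T
    return c+v*((z-c[2])/v[:,2])[:,None]
def proj(C,X):
    K,d,Rc,c=C
    return cv2.projectPoints(np.array(X,float).reshape(-1,3),cv2.Rodrigues(Rc.T)[0],-Rc.T@c,K,d)[0].reshape(-1,2)
E
python3 - <<'E'
from h import *
im=cv2.imread('pics/top0.png'); C=cam('top')
cr=im[180:270,140:310]; cv2.imwrite('pics/crop0.png',cv2.resize(cr,None,fx=4.5,fy=4.5,interpolation=cv2.INTER_CUBIC))
hsv=cv2.cvtColor(im,cv2.COLOR_BGR2HSV)
def blob(name,mask,z,box):
    m=np.zeros_like(mask); x0,y0,x1,y1=box; m[y0:y1,x0:x1]=mask[y0:y1,x0:x1]
    n,l,st,ce=cv2.connectedComponentsWithStats(m)
    for i in range(1,n):
        if st[i,4]>12: print(name,ce[i].round(1),st[i],ray(C,ce[i],z).round(1))
blob('white',cv2.inRange(hsv,(0,0,150),(180,90,255)),44,(160,205,215,240))
blob('green',cv2.inRange(hsv,(40,80,40),(85,255,255)),42,(218,185,240,212))
blob('orange',cv2.inRange(hsv,(5,190,150),(18,255,255)),78,(255,185,300,212))
blob('redtop',cv2.inRange(hsv,(0,0,0),(12,255,255)),56,(285,185,305,212))
for nm,p in dict(brown=(357,213),glue=(270,144),eraser=(332,164),big=(202,224)).items(): print(nm,ray(C,p,40).round())
E
```

```text
white [172.5 216.6] [167 211  12  12 125] [[474.9 268.7  44. ]]
white [201.4 223.1] [193 215  19  17 246] [[455.2 188.8  44. ]]
green [227.8 197.5] [224 194   8   8  46] [[524.7 114.5  42. ]]
orange [278.9 197.6] [274 196  10   5  38] [[519.4 -26.   78. ]]
brown [[ 474. -246.   40.]]
glue [[674.  -7.  40.]]
eraser [[ 613. -180.   40.]]
big [[453. 188.  40.]]
```

View pics/crop0.png

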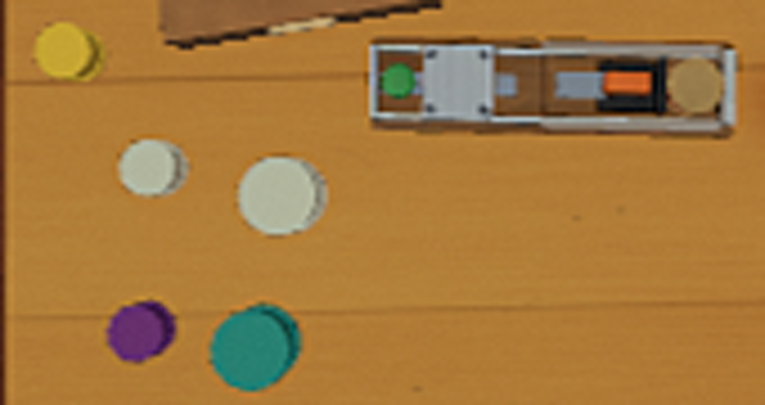

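The crop shows the small white/cream spool at crop (152,167), clearly smaller than the one at (280,195). The magazine feeds toward -y. Moving above the magazine now.

servo_tool(
  deltas=[
    [[0.2, -0.133, 0.012], [0, 0, 0], 1],
    [[0.2, -0.133, 0.012], [0, 0, 0], 1],
    [[0.2, -0.133, 0.012], [0, 0, 0], 1],
    [[0.2, -0.133, 0.012], [0, 0, 0], 1],
    [[0.2, -0.133, 0.012], [0, 0, 0], 1],
    [[0.2, -0.133, 0.012], [0, 0, 0], 1],
    [[0.2, -0.133, 0.012], [0, 0, 0], 1],
    [[0.2, -0.133, 0.012], [0, 0, 0], 1],
  ],
  squeeze=30,
)

```text
time_s: 0.9
eef_pos: [417.9, -158.7, 212.0]
ee_rot: [-0.0, 0.98, 0.201, -0.0]
force: [0.9, -1.3, -0.3]
grip_width: 0.996
grip_force: 0.0
```

servo_tool(
  deltas=[
    [[0.2, -0.133, 0.012], [0, 0, 0], 1],
    [[0.2, -0.133, 0.012], [0, 0, 0], 1],
    [[0.2, -0.133, 0.012], [0, 0, 0], 1],
    [[0.2, -0.133, 0.012], [0, 0, 0], 1],
    [[0, 0, 0], [0, 0, -0.09], 1],
    [[0, 0, 0], [0, 0, -0.09], 1],
    [[0, 0, 0], [0, 0, -0.09], 1],
    [[0, 0, 0], [0, 0, -0.09], 1],
  ],
)

```text
time_s: 1.7
eef_pos: [522.1, 0.6, 202.1]
ee_rot: [-0.0, 0.883, 0.469, -0.0]
force: [0.2, 0.3, -0.2]
grip_width: 0.999
grip_force: 0.0
```

servo_tool(
  deltas=[
    [[0, 0, 0], [0, 0, -0.09], 1],
    [[0, 0, 0], [0, 0, -0.09], 1],
    [[0, 0, 0], [0, 0, -0.09], 1],
    [[0, 0, 0], [0, 0, -0.088], 1],
    [[0, 0, 0], [0, 0, 0], 1],
    [[0, 0, 0], [0, 0, 0], 1],
  ],
)

```text
time_s: 2.3
eef_pos: [522.2, 0.4, 202.3]
ee_rot: [-0.0, 0.721, 0.693, -0.0]
force: [0.3, 0.7, -0.4]
grip_width: 1.002
grip_force: 0.0
```

```bash
python3 - <<'E'
from h import *
s=telemetry.sense(); im=optics.capture('wrist'); cv2.imwrite('pics/w1.png',im); C=cam('wrist',s)
hsv=cv2.cvtColor(im,cv2.COLOR_BGR2HSV)
def blob(name,mask,z,amin=60):
    n,l,st,ce=cv2.connectedComponentsWithStats(mask)
    for i in range(1,n):
        if st[i,4]>amin: print(name,ce[i].round(1),st[i],ray(C,ce[i],z).round(1))
blob('green',cv2.inRange(hsv,(40,80,40),(85,255,255)),42)
blob('orange',cv2.inRange(hsv,(5,190,150),(18,255,255)),78)
print(proj(C,[[524,114,42],[519,-26,78],[519,-68,56],[519,-26,60]]).round(0))
E
```

```text
green [256.9  41.1] [245  28  25  28 537] [[524.2 113.6  42. ]]
green [ 72.3 377.5] [ 63 371  21  13 228] [[ 297.1 -229.2   42. ]]
orange [256.8 214.9] [250 199  15  30 287] [[518.5 -26.7  78. ]]
[[257.  41.]
 [257. 214.]
 [260. 249.]
 [258. 207.]]
```

View pics/w1.png

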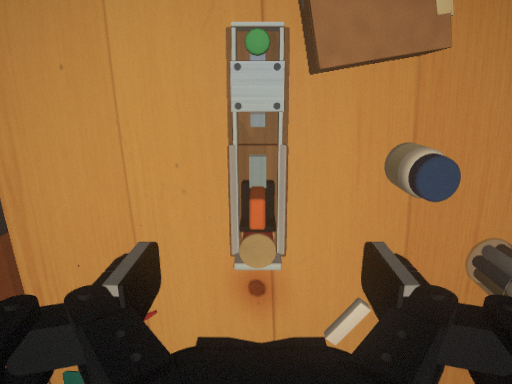

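The wrist view agrees with the top view: button at (257,41), fin at (257,215), red spool at (257,250). Descending to the fin and gripping it.

servo_tool(
  deltas=[
    [[-0.026, -0.002, 0.16], [0, 0, 0], 1],
    [[-0.026, -0.002, 0.16], [0, 0, 0], 1],
    [[-0.026, -0.002, 0.16], [0, 0, 0], 1],
    [[-0.026, -0.002, 0.16], [0, 0, 0], 0.7],
    [[-0.027, -0.002, 0.155], [0, 0, 0], 0.5],
    [[0, 0, 0], [0, 0, 0], 0.4],
    [[0, 0, 0], [0, 0, 0], 0.4],
  ],
  squeeze=30,
)

```text
time_s: 3.05
eef_pos: [519.6, -25.7, 44.2]
ee_rot: [0.0, 0.721, 0.693, 0.0]
force: [-0.2, -0.5, 0.4]
grip_width: 0.4
grip_force: 0.0
```

servo_tool(
  deltas=[
    [[0, 0, 0], [0, 0, 0], 0],
    [[0, 0, 0], [0, 0, 0], 0],
    [[0, 0, 0], [0, 0, 0], 0],
    [[0, 0, 0], [0, 0, 0], 0],
    [[0, 0, 0], [0, 0, 0], 0],
    [[0, 0, 0], [0, 0, 0], 0],
  ],
  squeeze=30,
)

```text
time_s: 3.65
eef_pos: [518.2, -25.5, 45.2]
ee_rot: [-0.001, 0.72, 0.694, -0.001]
force: [-12.1, -1.1, 12.5]
grip_width: 0.16
grip_force: 30.6
```

servo_tool(
  deltas=[
    [[0, -0.007, -0.005], [0, 0, 0], 0],
    [[0.02, 0, 0], [0, 0, 0], 0],
    [[0.03, 0, 0], [0, 0, 0], 0],
    [[0.03, 0, 0], [0, 0, 0], 0],
    [[0.03, 0, 0], [0, 0, 0], 0],
    [[0.03, 0, 0], [0, 0, 0], 0],
    [[0.03, 0, 0], [0, 0, 0], 0],
    [[0, 0, 0], [0, 0, 0], 0],
  ],
)

```text
time_s: 4.45
eef_pos: [519.4, 8.3, 45.3]
ee_rot: [0.001, 0.72, 0.694, -0.0]
force: [-3.0, -6.8, -1.2]
grip_width: 0.156
grip_force: 31.3
```

servo_tool(
  deltas=[
    [[0.02, 0, 0], [0, 0, 0], 0],
    [[0.02, 0, 0], [0, 0, 0], 0],
    [[0.02, 0, 0], [0, 0, 0], 0],
    [[0, 0, 0], [0, 0, 0], 0],
  ],
)

```text
time_s: 4.85
eef_pos: [519.9, 19.8, 45.4]
ee_rot: [0.001, 0.72, 0.694, -0.0]
force: [-3.1, -7.5, -1.5]
grip_width: 0.159
grip_force: 31.3
```

servo_tool(
  deltas=[
    [[0.005, 0, 0], [0, 0, 0], 0],
    [[0.005, 0, 0], [0, 0, 0], 0],
    [[0, 0, 0], [0, 0, 0], 0],
  ],
)

```text
time_s: 5.15
eef_pos: [519.9, 21.1, 45.3]
ee_rot: [0.001, 0.72, 0.694, -0.001]
force: [-3.4, -11.2, -1.1]
grip_width: 0.158
grip_force: 31.2
```

servo_tool(
  deltas=[
    [[0.005, 0, 0], [0, 0, 0], 0],
    [[0, 0, 0], [0, 0, 0], 0],
  ],
)

```text
time_s: 5.35
eef_pos: [520.0, 22.0, 45.3]
ee_rot: [0.001, 0.72, 0.694, -0.001]
force: [-3.5, -11.5, -2.5]
grip_width: 0.157
grip_force: 31.2
```

servo_tool(
  deltas=[
    [[0.005, 0, 0], [0, 0, 0], 0],
    [[0, 0, 0], [0, 0, 0], 0],
  ],
)

```text
time_s: 5.55
eef_pos: [520.0, 22.9, 45.3]
ee_rot: [0.001, 0.72, 0.694, -0.001]
force: [-3.7, -12.1, -0.8]
grip_width: 0.157
grip_force: 31.2
```

servo_tool(
  deltas=[
    [[0.005, 0, 0], [0, 0, 0], 0],
    [[0, 0, 0], [0, 0, 0], 0],
  ],
)

```text
time_s: 5.75
eef_pos: [520.0, 23.9, 45.3]
ee_rot: [0.001, 0.72, 0.694, -0.001]
force: [-3.3, -12.7, -1.2]
grip_width: 0.161
grip_force: 31.2
```

servo_tool(
  deltas=[
    [[0.005, 0, 0], [0, 0, 0], 0],
    [[0, 0, 0], [0, 0, 0], 0],
  ],
)

```text
time_s: 5.95
eef_pos: [520.1, 24.9, 45.4]
ee_rot: [0.001, 0.72, 0.694, -0.001]
force: [-2.9, -12.0, -1.4]
grip_width: 0.164
grip_force: 31.2
```

servo_tool(
  deltas=[
    [[0.005, 0, 0], [0, 0, 0], 0],
    [[0, 0, 0], [0, 0, 0], 0],
  ],
)

```text
time_s: 6.15
eef_pos: [520.1, 25.8, 45.3]
ee_rot: [0.001, 0.72, 0.694, -0.001]
force: [-4.0, -13.2, -1.9]
grip_width: 0.164
grip_force: 31.2
```

servo_tool(
  deltas=[
    [[0.005, 0, 0], [0, 0, 0], 0],
    [[0, 0, 0], [0, 0, 0], 0],
  ],
)

```text
time_s: 6.35
eef_pos: [520.1, 26.6, 45.3]
ee_rot: [0.001, 0.72, 0.694, -0.001]
force: [-3.3, -15.9, -1.8]
grip_width: 0.157
grip_force: 31.2
```

servo_tool(
  deltas=[
    [[0.004, 0, 0], [0, 0, 0], 0],
    [[0, 0, 0], [0, 0, 0], 0],
  ],
)

```text
time_s: 6.55
eef_pos: [520.2, 27.8, 45.4]
ee_rot: [0.001, 0.72, 0.694, -0.001]
force: [-3.5, -10.1, -1.3]
grip_width: 0.159
grip_force: 31.3
```

servo_tool(
  deltas=[
    [[0.005, 0, 0], [0, 0, 0], 0],
    [[0, 0, 0], [0, 0, 0], 0],
  ],
)

```text
time_s: 6.75
eef_pos: [520.2, 29.1, 45.4]
ee_rot: [0.001, 0.72, 0.694, -0.0]
force: [-2.9, -9.9, -1.4]
grip_width: 0.159
grip_force: 31.3
```

servo_tool(
  deltas=[
    [[0.004, 0, 0], [0, 0, 0], 0],
    [[0, 0, 0], [0, 0, 0], 0],
  ],
)

```text
time_s: 6.95
eef_pos: [520.3, 29.9, 45.4]
ee_rot: [0.001, 0.72, 0.694, -0.0]
force: [-3.1, -9.7, -1.7]
grip_width: 0.161
grip_force: 31.3
```

servo_tool(
  deltas=[
    [[0.004, 0, 0], [0, 0, 0], 0],
    [[0, 0, 0], [0, 0, 0], 0],
  ],
)

```text
time_s: 7.15
eef_pos: [520.3, 30.8, 45.4]
ee_rot: [0.001, 0.72, 0.694, -0.0]
force: [-2.1, -9.1, -1.7]
grip_width: 0.161
grip_force: 31.3
```

servo_tool(
  deltas=[
    [[0.004, 0, 0], [0, 0, 0], 0],
    [[0, 0, 0], [0, 0, 0], 0],
  ],
)

```text
time_s: 7.35
eef_pos: [520.3, 31.7, 45.4]
ee_rot: [0.001, 0.72, 0.694, -0.0]
force: [-2.4, -7.7, -0.3]
grip_width: 0.157
grip_force: 31.3
```

servo_tool(
  deltas=[
    [[0.004, 0, 0], [0, 0, 0], 0],
    [[0, 0, 0], [0, 0, 0], 0],
  ],
)

```text
time_s: 7.55
eef_pos: [520.4, 32.8, 45.4]
ee_rot: [0.001, 0.72, 0.694, -0.0]
force: [-1.8, -6.7, -0.5]
grip_width: 0.152
grip_force: 31.3
```

servo_tool(
  deltas=[
    [[0.004, 0, 0], [0, 0, 0], 0],
    [[0, 0, 0], [0, 0, 0], 0],
  ],
)

```text
time_s: 7.75
eef_pos: [520.4, 33.8, 45.3]
ee_rot: [0.001, 0.72, 0.694, 0.0]
force: [-1.7, -4.2, -2.2]
grip_width: 0.161
grip_force: 31.1
```

```bash
python3 - <<'E'
from h import *
s=telemetry.sense(); im=optics.capture('wrist'); C=cam('wrist',s)
print(s['eef_pos'],s['force'])
P=proj(C,[[520,33.8,78],[520,33.8+14,78],[520,33.8-14,78],[520,30.8-14-14,51]]).round(0);print(P)
sc=optics.capture('scene')[170:260,210:300]
a=cv2.resize(im[180:384,150:362],(700,600)) 
cv2.imwrite('pics/w2.png',a[:, :])
cv2.imwrite('pics/s2.png',cv2.resize(sc,(600,600),interpolation=cv2.INTER_CUBIC))
E
```

```text
[520.41108976  33.78137406  45.34687139] [-1.71451043 -4.20157528 -2.17749286]
[[258. 286.]
 [256. 251.]
 [259. 318.]
 [261. 314.]]
```

View pics/w2.png

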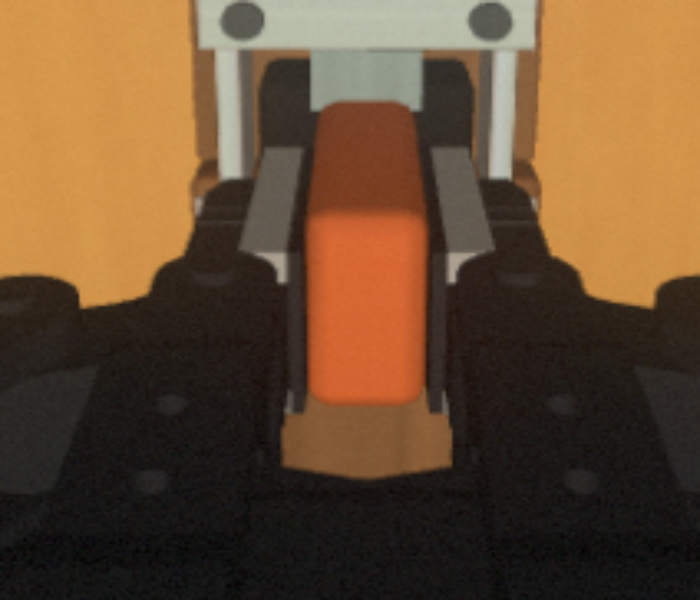

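The fin is still centred in the pads with no slip, and the force is falling. I'll go on in small steps until it rises.

servo_tool(
  deltas=[
    [[0.003, 0, 0], [0, 0, 0], 0],
    [[0, 0, 0], [0, 0, 0], 0],
  ],
)

```text
time_s: 8.05
eef_pos: [520.4, 34.1, 45.3]
ee_rot: [0.001, 0.72, 0.694, -0.0]
force: [-1.9, -7.2, -2.1]
grip_width: 0.16
grip_force: 31.2
```

servo_tool(
  deltas=[
    [[0.003, 0, 0], [0, 0, 0], 0],
    [[0, 0, 0], [0, 0, 0], 0],
  ],
)

```text
time_s: 8.25
eef_pos: [520.5, 34.6, 45.3]
ee_rot: [0.001, 0.72, 0.694, -0.0]
force: [-2.6, -7.5, -1.8]
grip_width: 0.162
grip_force: 31.2
```

servo_tool(
  deltas=[
    [[0.003, 0, 0], [0, 0, 0], 0],
    [[0, 0, 0], [0, 0, 0], 0],
  ],
)

```text
time_s: 8.45
eef_pos: [520.5, 35.2, 45.3]
ee_rot: [0.001, 0.72, 0.694, -0.0]
force: [-1.8, -7.4, -0.8]
grip_width: 0.158
grip_force: 31.2
```

servo_tool(
  deltas=[
    [[0.003, 0, 0], [0, 0, 0], 0],
    [[0, 0, 0], [0, 0, 0], 0],
  ],
)

```text
time_s: 8.65
eef_pos: [520.5, 35.8, 45.3]
ee_rot: [0.001, 0.72, 0.694, -0.0]
force: [-2.0, -8.1, -1.6]
grip_width: 0.161
grip_force: 31.2
```

servo_tool(
  deltas=[
    [[0.003, 0, 0], [0, 0, 0], 0],
    [[0, 0, 0], [0, 0, 0], 0],
  ],
)

```text
time_s: 8.85
eef_pos: [520.5, 36.4, 45.3]
ee_rot: [0.001, 0.72, 0.694, -0.0]
force: [-1.8, -7.9, -2.0]
grip_width: 0.161
grip_force: 31.2
```

servo_tool(
  deltas=[
    [[0.003, 0, 0], [0, 0, 0], 0],
    [[0, 0, 0], [0, 0, 0], 0],
  ],
)

```text
time_s: 9.05
eef_pos: [520.6, 36.6, 45.4]
ee_rot: [0.001, 0.72, 0.694, -0.0]
force: [-2.4, -11.1, -1.8]
grip_width: 0.157
grip_force: 31.2
```

The force has risen and the motion has stalled, so this is the buffer. Easing forward to see whether the catch holds.

servo_tool(
  deltas=[
    [[-0.006, 0, 0], [0, 0, 0], 0],
    [[-0.006, 0, 0], [0, 0, 0], 0],
    [[0, 0, 0], [0, 0, 0], 0],
  ],
)

```text
time_s: 9.35
eef_pos: [520.4, 34.5, 45.3]
ee_rot: [0.001, 0.72, 0.694, -0.0]
force: [-2.6, -7.4, -1.5]
grip_width: 0.158
grip_force: 31.2
```

servo_tool(
  deltas=[
    [[-0.004, 0, 0], [0, 0, 0], 0],
    [[0, 0, 0], [0, 0, 0], 0],
  ],
)

```text
time_s: 9.55
eef_pos: [520.4, 33.9, 45.3]
ee_rot: [0.001, 0.72, 0.694, -0.0]
force: [-2.6, -6.6, -2.0]
grip_width: 0.16
grip_force: 31.3
```

servo_tool(
  deltas=[
    [[-0.005, 0, 0], [0, 0, 0], 0],
    [[0, 0, 0], [0, 0, 0], 0],
  ],
)

```text
time_s: 9.75
eef_pos: [520.4, 33.6, 45.3]
ee_rot: [0.0, 0.72, 0.694, 0.0]
force: [-2.3, -0.7, 2.9]
grip_width: 0.158
grip_force: 31.9
```

The catch holds: the force has gone to about zero. Releasing and lifting.

servo_tool(
  deltas=[
    [[0, 0, 0], [0, 0, 0], 0.5],
    [[0, 0, 0], [0, 0, 0], 0.7],
    [[0, 0, 0], [0, 0, 0], 1],
    [[0, 0, -0.15], [0, 0, 0], 1],
    [[0, 0, -0.2], [0, 0, 0], 1],
    [[0, 0, -0.2], [0, 0, 0], 1],
    [[0, 0, -0.1], [0, 0, 0], 1],
    [[0, 0, 0], [0, 0, 0], 1],
  ],
)

```text
time_s: 10.55
eef_pos: [521.4, 33.4, 177.4]
ee_rot: [0.002, 0.72, 0.694, 0.002]
force: [0.3, 0.3, -0.8]
grip_width: 1.001
grip_force: 0.0
```

```bash
python3 - <<'E'
from h import *
s=telemetry.sense(); im=optics.capture('wrist'); C=cam('wrist',s); print(s['eef_pos'],s['force'])
hsv=cv2.cvtColor(im,cv2.COLOR_BGR2HSV)
m=cv2.inRange(hsv,(5,190,120),(18,255,255))
n,l,st,ce=cv2.connectedComponentsWithStats(m)
i=1+np.argmax(st[1:,4]); x,y,w,h=st[i,:4]
print(st[i],ray(C,[[x+w/2,y],[x+w/2,y+h],[x,y+h/2],[x+w,y+h/2]],78).round(1))
print(proj(C,[[520,33.6+14,78],[520,33.6-14,78]]))
cv2.imwrite('pics/w3.png',im)
E
```

```text
[521.37169184  33.41978911 177.41425687] [ 0.34856593  0.31743985 -0.76576965]
[250 189  17  20 140] [[521.1  34.9  78. ]
 [520.5  19.4  78. ]
 [514.5  27.5  78. ]
 [527.1  27.   78. ]]
[[256.35138354 172.18168904]
 [257.83463867 208.81180852]]
```

The front edge of the fin is at y=19.4, so the follower is held. Going to the cream spool, keeping this yaw.

servo_tool(
  deltas=[
    [[0.2, -0.053, 0], [0, 0, 0], 1],
    [[0.2, -0.053, 0], [0, 0, 0], 1],
    [[0.2, -0.053, 0], [0, 0, 0], 1],
    [[0.2, -0.053, 0], [0, 0, 0], 1],
    [[0.2, -0.053, 0], [0, 0, 0], 1],
    [[0, 0, 0], [0, 0, 0], 1],
    [[0, 0, 0], [0, 0, 0], 1],
  ],
)

```text
time_s: 11.3
eef_pos: [473.9, 235.6, 173.1]
ee_rot: [-0.0, 0.72, 0.694, -0.001]
force: [0.1, -0.5, 0.2]
grip_width: 0.997
grip_force: 0.0
```

```bash
python3 - <<'E'
from h import *
s=telemetry.sense(); im=optics.capture('wrist'); C=cam('wrist',s); print(s['eef_pos'],s['ee_rot'])
cv2.imwrite('pics/w4.png',im)
hsv=cv2.cvtColor(im,cv2.COLOR_BGR2HSV)
m=cv2.inRange(hsv,(0,0,130),(180,90,255))
n,l,st,ce=cv2.connectedComponentsWithStats(m)
print(proj(C,[[475,268.7,44],[475,268.7,0]]).round())
for i in range(1,n):
    if st[i,4]>300:
        print(st[i],ce[i].round(),ray(C,ce[i],44).round(1))
E
```

```text
[473.88962323 235.57511164 173.12193524] [-4.57736949e-04  7.19540195e-01  6.94449834e-01 -1.06113912e-03]
[[260. 141.]
 [260. 135.]]
[ 237  117   44   46 1542] [259. 140.] [[473.8 269.8  44. ]]
[ 210  197   59   75 3409] [240. 235.] [[455.  188.7  44. ]]
[292 280  50  32 428] [317. 288.] [[521.5 134.3  44. ]]
[293 315  49  33 984] [319. 329.] [[524.7  90.   44. ]]
```

View pics/w4.png

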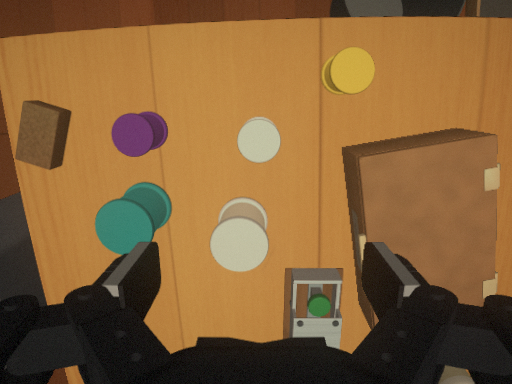

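The cream spool's top is at (259,140) in the wrist view, which puts it at (474,269). It stands clear of its neighbours. Grasping it.

servo_tool(
  deltas=[
    [[0.167, -0.005, 0.05], [0, 0, 0], 1],
    [[0, 0, 0.2], [0, 0, 0], 1],
    [[0, 0, 0.2], [0, 0, 0], 1],
    [[0, 0, 0.2], [0, 0, 0], 1],
    [[0, 0, 0.112], [0, 0, 0], 0.8],
    [[0, 0, 0], [0, 0, 0], 0.6],
    [[0, 0, 0], [0, 0, 0], 0.55],
    [[0, 0, 0], [0, 0, 0], 0.5],
  ],
)

```text
time_s: 12.15
eef_pos: [475.9, 268.5, 23.6]
ee_rot: [0.001, 0.72, 0.694, 0.001]
force: [0.7, 0.3, -0.3]
grip_width: 0.499
grip_force: 0.0
```

servo_tool(
  deltas=[
    [[0, 0, 0], [0, 0, 0], 0.3],
    [[0, 0, 0], [0, 0, 0], 0.2],
    [[0, 0, 0], [0, 0, 0], 0.2],
    [[0, 0, 0], [0, 0, 0], 0.2],
  ],
  squeeze=20,
)

```text
time_s: 12.55
eef_pos: [475.8, 268.8, 23.7]
ee_rot: [0.001, 0.72, 0.694, 0.001]
force: [-0.3, -2.3, 6.9]
grip_width: 0.401
grip_force: 19.9
```

servo_tool(
  deltas=[
    [[0, 0, -0.1], [0, 0, 0], 0.2],
    [[0, 0, -0.2], [0, 0, 0], 0.2],
    [[0, 0, -0.22], [0, 0, 0], 0.2],
    [[-0.02, 0, -0.06], [0, 0, 0], 0.2],
    [[-0.1, 0.02, 0], [0, 0, 0], 0.2],
    [[-0.2, 0.035, 0], [0, 0, 0], 0.2],
    [[-0.2, 0.035, 0], [0, 0, 0], 0.2],
    [[-0.2, 0.035, 0], [0, 0, 0], 0.2],
  ],
)

```text
time_s: 13.35
eef_pos: [494.2, 122.4, 138.1]
ee_rot: [0.0, 0.72, 0.694, 0.0]
force: [0.5, -0.0, -0.8]
grip_width: 0.396
grip_force: 20.3
```

servo_tool(
  deltas=[
    [[-0.2, 0.035, 0], [0, 0, 0], 0.2],
    [[-0.2, 0.035, 0], [0, 0, 0], 0.2],
    [[-0.2, 0.035, 0], [0, 0, 0], 0.2],
    [[-0.1, 0.02, 0], [0, 0, 0], 0.2],
    [[-0.025, 0.01, 0], [0, 0, 0], 0.2],
    [[0, 0, 0], [0, 0, 0], 0.2],
    [[0, 0, 0], [0, 0, 0], 0.2],
  ],
)

```text
time_s: 14.05
eef_pos: [515.8, -21.0, 138.0]
ee_rot: [-0.0, 0.72, 0.694, 0.0]
force: [0.0, 0.1, -0.5]
grip_width: 0.4
grip_force: 20.3
```

```bash
python3 - <<'E'
from h import *
s=telemetry.sense(); im=optics.capture('wrist'); C=cam('wrist',s); print(s['eef_pos'],s['ee_rot'],s['force'],s['grip_width'])
cv2.imwrite('pics/w5.png',im)
E
```

```text
[515.77723065 -20.95902524 138.01499783] [-2.26775455e-04  7.19802072e-01  6.94179318e-01  2.12430783e-05] [ 0.03610209  0.13003438 -0.46144982] 0.4003813027157419
```

View pics/w5.png

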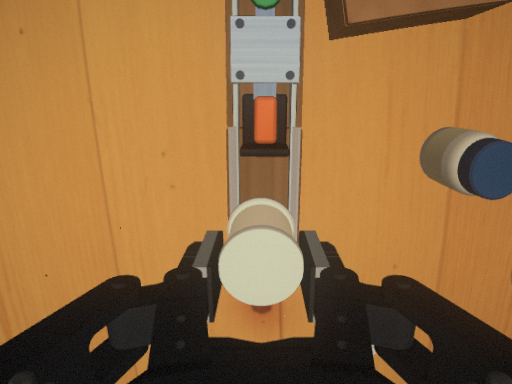

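The spool hangs upright. The track lips at row 160 span columns 228 to 301. Checking the centre line.

```bash
python3 - <<'E'
from h import *
s=telemetry.sense(); C=cam('wrist',s); im=cv2.imread('pics/w5.png')
g=cv2.cvtColor(im,cv2.COLOR_BGR2HSV)
for r in (165,185):
    row=g[r,215:315,1].astype(int); idx=np.where(row<110)[0]+215
    L=idx[idx<262]; R=idx[idx>268]
    print(r,L.min(),L.max(),R.min(),R.max(),ray(C,[[ (L.min()+R.max())/2,r],[(L.max()+R.min())/2,r]],26).round(1))
print('pred x at y: ',[(y,518.05+0.04*(y+22)) for y in (0,20)], ray(C,[[265,150]],51).round(1))
E
```

```text
165 229 239 288 299 [[519.6  -3.9  26. ]
 [519.2  -3.8  26. ]]
185 229 239 288 298 [[518.7 -19.5  26. ]
 [518.7 -19.5  26. ]]
pred x at y:  [(0, 518.93), (20, 519.7299999999999)] [[520.5  11.2  51. ]]
```

servo_tool(
  deltas=[
    [[-0.003, 0.012, 0.1], [0, 0, 0], 0.2],
    [[0, 0, 0.15], [0, 0, 0], 0.2],
    [[0, 0, 0.12], [0, 0, 0], 0.2],
    [[0, 0, 0.06], [0, 0, 0], 0.2],
    [[0, 0, 0], [0, 0, 0], 0.2],
    [[0, 0, 0], [0, 0, 0], 0.2],
  ],
)

```text
time_s: 14.7
eef_pos: [518.9, -22.4, 53.0]
ee_rot: [0.001, 0.72, 0.694, 0.0]
force: [-0.1, 0.7, -0.1]
grip_width: 0.397
grip_force: 20.3
```

servo_tool(
  deltas=[
    [[0, 0, 0.02], [0, 0, 0], 0.2],
    [[0, 0, 0.02], [0, 0, 0], 0.2],
    [[0, 0, 0], [0, 0, 0], 0.2],
  ],
)

```text
time_s: 15.0
eef_pos: [518.3, -22.7, 44.0]
ee_rot: [-0.0, 0.72, 0.694, -0.0]
force: [-0.5, -0.6, -0.4]
grip_width: 0.398
grip_force: 20.3
```

Inside the lips with no side force. Lowering to the floor.

servo_tool(
  deltas=[
    [[0, 0, 0.02], [0, 0, 0], 0.2],
    [[0, 0, 0.014], [0, 0, 0], 0.2],
    [[0, 0, 0.004], [0, 0, 0], 0.2],
    [[0, 0, 0], [0, 0, 0], 0.2],
  ],
)

```text
time_s: 15.4
eef_pos: [518.3, -22.7, 36.3]
ee_rot: [-0.0, 0.72, 0.694, -0.0]
force: [0.2, 0.6, 0.4]
grip_width: 0.395
grip_force: 20.3
```

servo_tool(
  deltas=[
    [[0, 0, 0.004], [0, 0, 0], 0.2],
    [[0, 0, 0.002], [0, 0, 0], 0.2],
    [[0, 0, 0], [0, 0, 0], 0.2],
  ],
)

```text
time_s: 15.7
eef_pos: [518.5, -22.7, 35.7]
ee_rot: [0.0, 0.72, 0.694, 0.0]
force: [-1.3, -0.5, 4.9]
grip_width: 0.399
grip_force: 20.7
```

The foot is on the floor. Releasing gently and lifting.

servo_tool(
  deltas=[
    [[0, 0, 0], [0, 0, 0], 0.42],
    [[0, 0, 0], [0, 0, 0], 0.46],
    [[0, 0, 0], [0, 0, 0], 0.6],
    [[0, 0, 0], [0, 0, 0], 0.8],
    [[0, 0, -0.1], [0, 0, 0], 1],
    [[0, 0, -0.2], [0, 0, 0], 1],
    [[0.05, 0, -0.2], [0, 0, 0], 1],
    [[0.1, 0, -0.1], [0, 0, 0], 1],
  ],
)

```text
time_s: 16.5
eef_pos: [520.5, 6.7, 158.6]
ee_rot: [0.002, 0.721, 0.693, 0.001]
force: [-0.2, 0.6, -0.5]
grip_width: 0.998
grip_force: 0.0
```

servo_tool(
  deltas=[
    [[0.15, 0, 0], [0, 0, 0], 0.5],
    [[0.1, 0, 0], [0, 0, 0], 0.2],
    [[0, 0, 0], [0, 0, 0], 0],
    [[0, 0, 0], [0, 0, 0], 0],
    [[0, 0, 0], [0, 0, 0], 0],
  ],
)

```text
time_s: 17.0
eef_pos: [521.4, 56.4, 155.1]
ee_rot: [-0.0, 0.72, 0.694, -0.0]
force: [0.2, 0.3, -0.7]
grip_width: 0.144
grip_force: 0.0
```

```bash
python3 - <<'E'
from h import *
s=telemetry.sense(); im=optics.capture('wrist'); C=cam('wrist',s); print(s['eef_pos'],s['ee_rot'],s['force'],s['grip_width'])
cv2.imwrite('pics/w6.png',im)
hsv=cv2.cvtColor(im,cv2.COLOR_BGR2HSV)
m=cv2.inRange(hsv,(40,80,40),(85,255,255))
n,l,st,ce=cv2.connectedComponentsWithStats(m)
for i in range(1,n):
    if st[i,4]>200: print(st[i],ray(C,ce[i],42).round(1))
E
```

```text
[521.36391088  56.4309676  155.13942629] [-4.10464518e-05  7.20376262e-01  6.93583456e-01 -1.71009367e-04] [ 0.16860179  0.3282265  -0.67151874] 0.14389780456781845
[   0    0   87   37 2488] [[372.7 189.4  42. ]]
[247  96  29  29 643] [[524.3 114.   42. ]]
```

View pics/w6.png

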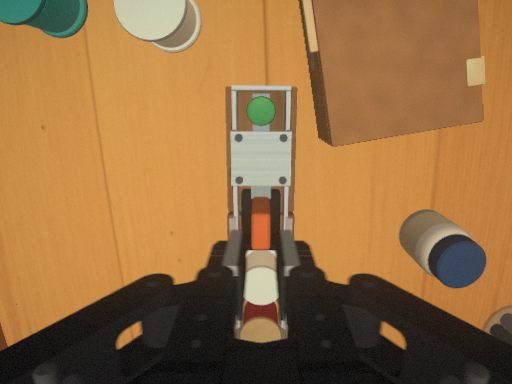

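The cream spool stands in the track between the follower and the red one, top at about (262,285). The button is at (261,110), or (524.3,114) in world. Going over the button with the fingers shut.

servo_tool(
  deltas=[
    [[0.15, 0.002, 0], [0, 0, 0], 0],
    [[0.146, 0.001, 0], [0, 0, 0], 0],
    [[0, 0, 0.15], [0, 0, 0], 0],
    [[0, 0, 0.2], [0, 0, 0], 0],
    [[0, 0, 0.13], [0, 0, 0], 0],
    [[0, 0, 0], [0, 0, 0], 0],
    [[0, 0, 0], [0, 0, 0], 0],
  ],
)

```text
time_s: 17.75
eef_pos: [524.7, 115.9, 60.0]
ee_rot: [0.0, 0.72, 0.694, 0.0]
force: [-0.0, 0.0, 0.7]
grip_width: 0.003
grip_force: 0.0
```

servo_tool(
  deltas=[
    [[0, 0, 0.05], [0, 0, 0], 0],
    [[0, 0, 0.04], [0, 0, 0], 0],
    [[0, 0, 0.01], [0, 0, 0], 0],
    [[0, 0, 0.01], [0, 0, 0], 0],
    [[0, 0, 0], [0, 0, 0], 0],
  ],
)

```text
time_s: 18.25
eef_pos: [524.4, 116.4, 37.5]
ee_rot: [0.0, 0.72, 0.694, 0.0]
force: [1.1, -0.5, 0.6]
grip_width: -0.001
grip_force: 0.0
```

servo_tool(
  deltas=[
    [[0, 0, 0.008], [0, 0, 0], 0],
    [[0, 0, 0.007], [0, 0, 0], 0],
    [[0, 0, 0.005], [0, 0, 0], 0],
    [[0, 0, 0], [0, 0, 0], 0],
    [[0, 0, 0], [0, 0, 0], 0],
  ],
)

```text
time_s: 18.75
eef_pos: [524.3, 116.4, 33.4]
ee_rot: [0.0, 0.72, 0.694, 0.0]
force: [-0.7, 0.1, 4.4]
grip_width: 0.0
grip_force: 2.2
```

servo_tool(
  deltas=[
    [[0, 0, 0.008], [0, 0, 0], 0],
    [[0, 0, 0.007], [0, 0, 0], 0],
    [[0, 0, 0], [0, 0, 0], 0],
    [[0, 0, 0], [0, 0, 0], 0],
  ],
)

```text
time_s: 19.15
eef_pos: [524.6, 116.5, 32.3]
ee_rot: [0.0, 0.72, 0.694, 0.0]
force: [-8.5, -0.4, 25.3]
grip_width: 0.004
grip_force: 12.5
```

Bottomed out. Lifting straight up and looking.

servo_tool(
  deltas=[
    [[0, 0, -0.02], [0, 0, 0], 0],
    [[0, 0, -0.1], [0, 0, 0], 0],
    [[0, 0, -0.2], [0, 0, 0], 0],
    [[-0.05, 0, -0.2], [0, 0, 0], 0],
    [[-0.2, 0, -0.15], [0, 0, 0], 0.5],
    [[-0.2, 0, 0], [0, 0, 0], 1],
    [[0, 0, 0], [0, 0, 0], 1],
    [[0, 0, 0], [0, 0, 0], 1],
  ],
)

```text
time_s: 19.95
eef_pos: [520.5, 26.1, 163.8]
ee_rot: [-0.001, 0.721, 0.693, -0.0]
force: [-0.8, 0.6, -0.3]
grip_width: 0.679
grip_force: 0.0
```

```bash
python3 - <<'E'
from h import *
s=telemetry.sense(); im=optics.capture('wrist'); C=cam('wrist',s); print(s['eef_pos'],s['force'],s['grip_width'])
cv2.imwrite('pics/w7.png',im)
E
```

```text
[520.53458956  26.14416392 163.81273519] [-0.77772229  0.63229404 -0.2944409 ] 0.6790172386567572
```

View pics/w7.png

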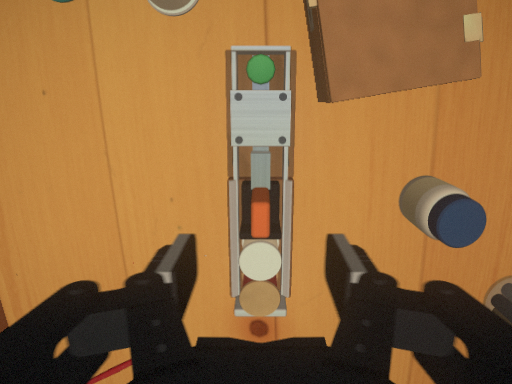

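The follower has closed: cream at (260,261) sits against red at (260,298). One quick spacing check, then hand in if it is good.

```bash
python3 - <<'E'
from h import *
s=telemetry.sense(); C=cam('wrist',s)
P=ray(C,[[260,261],[260,298]],56); d=np.linalg.norm(P[0]-P[1]); F=ray(C,[[260,68.5]],42)
print(P.round(1),d,F.round(1))
if d<39: print(ctrl.finish_job())
E
```

```text
[[518.3 -34.   56. ]
 [517.  -68.4  56. ]] 34.37702927812057 [[523.8 114.8  42. ]]
the job is handed in; nothing more can be done
None
```

The job is handed in at about 20 s of the 62 s allowed: the catch held the follower, the cream spool stands against the red one (centres about 34 mm apart in the last picture), and the follower closed on it after the button press. The brown spool, glue pot and eraser were not touched, and the hand-in gave no verdict.

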